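Rock a forming stake out of its bench holder

ROBOT

A 6-joint arm with a two-finger parallel gripper is mounted at the origin on the work surface. World frame = base frame: x ahead of the robot, y to its left, z up, the work surface at z = 0. Lengths are in m, angles in degrees, forces in N, time in s.
With the tool pointing down it reaches from about 0.375 to 0.9 m from the base axis. Payload 3.1 kg.
Tool frame: the origin (TCP) lies midway between the tips of the shut fingers; the grasp point (between the pads) lies 19 mm behind it; z points along the fingers, y is the line along which they close (so a half turn about z gives the same grasp; the last joint's range is limited). The gripper opens to 87 mm and grips with 3 to 60 N. Pads are 19 mm wide; open, the fingers measure 117 mm over their backs; the gripper's body (75 mm by 190 mm) begins 51 mm behind the grasp point.
Start: joints at [63.283, 30.224, 82.088, -0, 67.689, -10.227], TCP at [0.177, 0.599, 0.223] pointing down, gripper open.
Joint ranges: [-176.69, 176.69], [-43.24, 126.21], [12.49, 139.97], [-82, 262], [0, 151.66], [-163.58, 163.58]. Speed limits (degrees/s): [159.86, 159.86, 180, 180, 180, 180].

INTERFACE

Orientations are given as a 3x3 rotation matrix whose columns are the frame's x, y, z axes.
In Python, from rig import read_state, capture, camera_info, hand_in gives the robot as it stands.
- The arm moves only by the tool drive_tool, never from a script. Its argument "motion" is a list of rows, each a list of 2 entries, a list of its own where there are three numbers: the shift along the tool's x, y, z in mm, then the turn, a rotation vector about the tool's x, y, z in rad. A call has 1 to 5 rows; each row shifts and turns the commanded pose from where the row before left it, along the tool's axes as they then stand; what a row does not reach is not made up. A row lasts 1/10 s, in which the tool goes at most 50 mm and 8.59 degrees, less where a joint would pass 70% of its speed; a pose out of reach is approached as far as the arm can. A call is refused whole if a number of a shift passes 50 or a number of a turn 0.15, either way. A call with a gripper value outside its range is refused whole. "gripper" is the opening, from 0 (shut) to 1 (fully open), set as the call begins (left out, the last holds). The fingers move at their own pace and stop on an object; the grip force is fixed at half the most. Time passes only in rows, so rows that do not move let the fingers close. It gives the time, the measured TCP pose, the force, the opening and the grip force at its end, in the units of the state.
- read_state(): the state, without advancing time (a new reading comes with each control period).
- capture(name): name is "scene" or "top"; returns the picture (384x512x3 uint8, red, green, blue); there is no depth.
- camera_info(name): a dict with "fovy" (degrees; the focal length in pixels is half the picture's height over the tangent of half this angle, whatever the lens; pixels are square), "cx", "cy" (the principal point, pixels), "xyz" and "orientation" of the camera in the world. Camera axes: x right, y down, z forward; pixel columns grow to the right and rows downward; lengths in m; the calibration is good to about 2 mm. A picture is of the moment at which its call begins. camera_info takes no time and is no camera call.
- hand_in(): hands the job in; it is judged then, once.
The state is a dict: "time_s": time; "joint_positions": joint angles; "qvel": joint speeds; "tau": joint torques, N m; "position": TCP position; "tcp_rot": TCP orientation; "force": force on the tool from outside, world axes, zero at the start; "moment": the same for the moment, N m; "opening": opening from 0.0 (shut) to 1.0 (fully open); "grasp_force": force on a finger pad.
Only numpy, scipy, OpenCV 4.12 (cv2) and the standard library are available. Lean on these libraries where they do the work, as an engineer would, in place of code of your own. Each camera call takes 0.05 s, during which the arm holds its last target. There are 200 camera calls.

TASK

Swing the steel hasp of the bench stake holder fully off its catch, out of the way; then take the forming stake by its steel post and rock it side to side in its seat, first so that the end of the foot that was under the hasp rises, then the other end, until both ends come free of the brass keepers. Lift it out and finish while holding it in the gripper, upright and straight above its seat, its underside two or three centimetres clear of the holder's tallest fixed part: do not let go, and leave the hammer, dish and jar where they are.

Things in the scene. Friction and masses are not known exactly. Their poses are not given: they have to be found in the camera images.
- holder: Fixed dark steel stake holder. Origin: centre of its underside, on the bench; z up; y along the seat, x across it (-x is the front, where the closed hasp's knob is). Base plate 130 x 170 x 12 mm (x, y, z). At each y end a keeper housing 36 x 25 mm, |y| = 58 to 83 mm, top at z = 42 mm.
- seat (a point): Centre of the seat: the base plate's top, z = 12 mm, between two guide cheeks (inner faces x = +-19.5 mm, 90 mm long, tops at z = 32 mm). Axes as the holder's.
- catch (a point): Top of the round catch stud, on the holder at x = -40, y = 32, z = 52.5 mm: the holder's highest fixed part. The hasp's end hooks round it.
- stake: Loose forming stake, 0.22 to 0.42 kg: a brown beech foot 36 x 100 x 30 mm (x, y, z) with an upright rectangular steel post at its middle, 24 (x) by 18 mm (y), top 84 mm above the underside. Origin: centre of the underside; seated, its axes agree with the holder's. The foot is 100 mm long in its bottom 5 mm; above, ramps lean in at 45 degrees to 82 mm at 14 mm height, then upright.
- stake_post (a point): On the post's axis, 66 mm above the stake's underside, where to grip, firmly (40 N or more); axes as the stake's. Gripped along its y (18 mm) the gripper pushes squarely when rocking. A straight pull must push out both keepers at once, over 20 N.
- foot_left (a point): Middle of the foot's bottom edge at its +y end (y = 50 mm, z = 0 on the stake). To free the -y end, tilt the stake about this edge until the -y end has risen 13 to 18 mm (0.13 to 0.18 rad; 0.25 does not jam), with 12 to 25 N sideways at the post.
- foot_right (a point): The same edge at the -y end: tilt the stake about it to free the +y end.
- hasp (a joint): Angle of the hasp, rad: 0 = closed over the foot's +y part and hooked to the catch stud, up to 1.6 = swung off. Turns about an upright pin, clockwise seen from above as it opens (its knob, at the front, goes out towards the holder's +y and then round to the back). Stays where it is left; about 1 N at the knob. Starts closed or nearly (0 to 0.1). More than 1.0 is out of the way.
- hasp_hinge (a point): On the hasp's upright pin, at z = 48 mm, the top of the 4 mm strap (16 mm wide, underside 2 mm over the foot); in the holder frame at x = 50, y = 38 mm.
- hasp_knob (a point): Upright round steel knob at the hasp's free end, 14 mm across, 30 mm tall, from z = 48 to 78 mm; this point is at the centre of its top. It lies 106 mm from the pin.
- keeper_left (a joint): Slide of the brass keeper at the holder's +y end, m: 0 = engaged over the foot's end, up to 0.012 = pushed out. Friction-held, about 10 N; stays where it is pushed. At 0.005 or more that end is practically free; the rising end of the rocked foot pushes it out 5 to 8 mm (the other end's keeper gives 2 to 4 mm).
- keeper_right (a joint): The same for the keeper at the holder's -y end.
- left_tail (a point): Outer end of the +y keeper's brass bar (14 x 6 mm), which sticks out of its housing 12 mm when engaged and further as it is pushed out.
- right_tail (a point): The same on the -y keeper.
- hammer: Bystander: hammer lying on the bench, 220 mm long, on the holder's -y side. Origin: centre of its underside.
- dish: Bystander: white ceramic dish, 76 mm across, 22 mm high, behind the holder. Origin: centre of its underside.
- jar: Bystander: amber glass jar, 48 mm across, 60 mm high, behind the holder. Origin: centre of its underside.
Mind the look-alikes: they are no part of the job. Several things have the shape of the holder; the one meant has the colours described above. Of the things shaped like the stake, the brown one is meant.

How it is judged (in metres and radians):
On the way, in this order (a step that is already met when the one before it is completed fails the run):
1. the hasp is swung off its catch (more than 1.0 rad) with the stake still in its seat (value of joint hasp above 1 rad and z of stake in the frame of holder below 0.018 m and angle between stake's own z axis and vertical below 0.05 rad), for 0.2 s.
2. the stake is rocked in its seat: its end that was under the hasp (+y) has risen over 9 mm, the other end under 8 mm, tilted more than 0.07 rad (angle between stake's own z axis and vertical above 0.07 rad and z of foot_left in the frame of holder above 0.021 m and z of foot_right in the frame of holder below 0.02 m), for 0.1 s.
3. the stake is rocked the other way: its -y end has risen over 9 mm, its +y end under 8 mm, tilted more than 0.07 rad (angle between stake's own z axis and vertical above 0.07 rad and z of foot_right in the frame of holder above 0.021 m and z of foot_left in the frame of holder below 0.02 m), for 0.1 s.
At the end, for the whole second after the job is handed in: Gripper holds the stake still (<20 mm/s, >2 N), upright within 0.2 rad, within 30 mm sideways of the seat, underside 4 to 53 mm above the top of the catch stud, touching nothing of the holder; hasp open over 1.0 rad (value of joint hasp above 1 rad and z of stake in the frame of holder between 0.056 and 0.105 m and horizontal distance between stake and seat below 0.03 m and angle between stake's own z axis and vertical below 0.2 rad and linear speed of stake below 0.02 m/s and contact force between the fingers and stake above 2 N and contact force between stake and holder below 0.1 N); the arm keeps its last pose, push and grip.
It fails at once if the hammer is moved more than 25 mm (distance of hammer from where it was at the start of the episode above 0.025 m).
It fails at once if the dish is moved more than 25 mm (distance of dish from where it was at the start of the episode above 0.025 m).
It fails at once if the jar is moved more than 25 mm (distance of jar from where it was at the start of the episode above 0.025 m).
It also fails if it takes over 64 s, if anything falls off the work surface, if the arm or the gripper's body presses on something with over 40 N, if the wrist force passes 120 N, or if a joint passes its speed limit or range.

## Working session

There is one attempt and no reset: what is moved stays moved. The work goes in short steps, Python scripts to look and compute and a tool call to move; the robot and the scene stay as the last step left them, time stands still between calls to the robot, and variables do not carry over. Pictures are saved under pics/ and viewed, at most 10 in all, crops included, and the job is handed in when it is done.

Besides the shell and the picture viewer there is one more tool, called after "Request:" by a JSON object that holds its "method" and its "body", one argument or row to a line. drive_tool: Moves the arm, as the interface text tells. Its arguments: {"type":"object","properties":{"motion":{"type":"array","items":{"type":"array"}},"gripper":{"type":"number"}},"required":["motion"]}

```bash
mkdir -p pics; python3 - <<'E'
from rig import *
import cv2
for n in("scene","top"):
    cv2.imwrite(f"pics/{n}0.png",cv2.resize(capture(n)[:,:,::-1],(800,600),interpolation=cv2.INTER_CUBIC)); print(n,camera_info(n))
s=read_state();print(s["position"],s["tcp_rot"],s["time_s"],s["force"])
E
```

```text
scene {'fovy': 55.28748489010233, 'cx': 254.7280918239428, 'cy': 192.21848553758127, 'xyz': array([1.04434839, 0.1238364 , 0.70573559]), 'orientation': array([[-0.29639241,  0.7520073 , -0.58875849],
       [ 0.95498738,  0.22543406, -0.19281752],
       [-0.01227397, -0.61940657, -0.78497442]])}
top {'fovy': 48.097555489250894, 'cx': 254.93361023392237, 'cy': 185.73306843752408, 'xyz': array([ 0.45024059, -0.02798241,  0.98541687]), 'orientation': array([[-0.02248751, -0.99346903,  0.11186423],
       [-0.99973868,  0.02188613, -0.00660122],
       [ 0.00410983, -0.11198344, -0.99370157]])}
[0.17707531 0.59870595 0.22166286] [[-9.58868306e-01  2.83849981e-01 -8.71563132e-04]
 [ 2.83851120e-01  9.58866751e-01 -1.75941430e-03]
 [ 3.36303193e-04 -1.93444078e-03 -9.99998072e-01]] 0.1 [ 0.40863679  0.26721882 -0.04479172]
```

View pics/scene0.png

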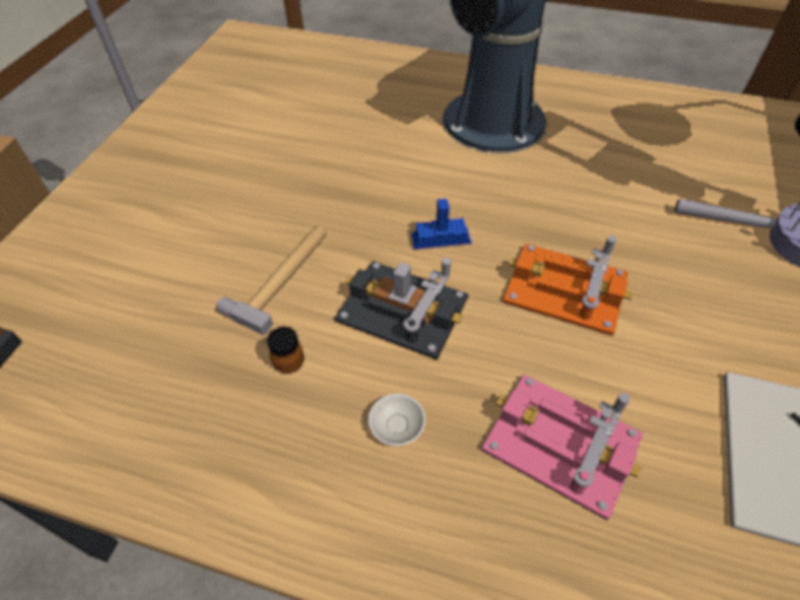

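View pics/top0.png

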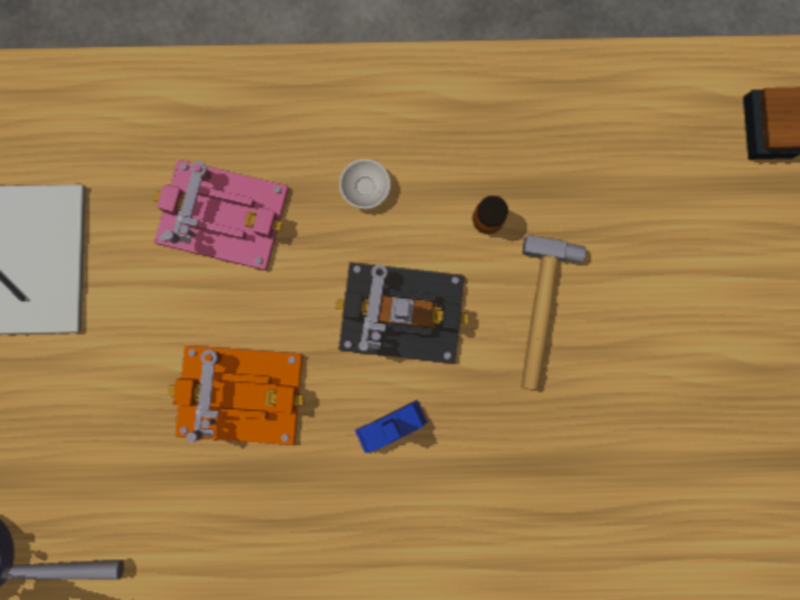

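```bash
cat > h.py <<'E'
import numpy as np, cv2
from rig import *
from scipy.optimize import least_squares
def proj(n,P):
    c=camera_info(n); f=192/np.tan(np.radians(c["fovy"]/2))
    q=(np.atleast_2d(P)-c["xyz"])@c["orientation"]
    return q[:,:2]/q[:,2:]*f+[c["cx"],c["cy"]]
def ray(n,uv,z):
    c=camera_info(n); f=192/np.tan(np.radians(c["fovy"]/2))
    d=c["orientation"]@np.array([(uv[0]-c["cx"])/f,(uv[1]-c["cy"])/f,1]); return c["xyz"]+d*(z-c["xyz"][2])/d[2]
def T(p,L):
    L=np.atleast_2d(L);c,s=np.cos(p[2]),np.sin(p[2])
    return np.c_[p[0]+c*L[:,0]-s*L[:,1],p[1]+s*L[:,0]+c*L[:,1],L[:,2]]
E
python3 - <<'E'
from h import *
B=np.array([[65,85,12],[65,-85,12],[-65,-85,12],[-65,85,12]])/1e3
t=np.array([(349,263),(465,274),(455,362),(340,351)])/1.5625
s=np.array([(434,354),(337,318),(371,263),(467,295)])/1.5625
f=lambda p:np.r_[(proj("top",T(p,B))-t).ravel(),(proj("scene",T(p,B))-s).ravel()]
r=least_squares(f,[.45,0,0],loss="soft_l1");p=r.x;print(p,np.round(f(p).reshape(-1,2),1))
L=np.array([[50,38,48],[0,0,96],[-40,32,52.5]])/1e3
for n in("top","scene"):print(np.round(proj(n,T(p,L))*1.5625))
print("knob",ray("top",np.array([367,342])/1.5625,.078),T(p,L))
for n in("scene","top"):
    o=proj(n,T(p,[0,0,.04]))[0].astype(int);im=capture(n)[o[1]-50:o[1]+50,o[0]-65:o[0]+65,::-1];print(o)
    cv2.imwrite(f"pics/{n}1.png",cv2.resize(im,(780,600),interpolation=cv2.INTER_CUBIC))
E
```

```text
[ 0.52846148 -0.03948737 -0.12427473] [[-0.  -0.9]
 [-0.2 -0.4]
 [ 0.9  0.2]
 [-0.6 -0.4]
 [ 2.   0.7]
 [-2.8 -0.9]
 [-0.4 -2.9]
 [ 0.8 -2.7]]
[[379. 272.]
 [403. 307.]
 [377. 336.]]
[[411. 322.]
 [401. 267.]
 [432. 275.]]
knob [0.48316482 0.0097451  0.078     ] [[ 0.58278616 -0.00797819  0.048     ]
 [ 0.52846148 -0.03948737  0.096     ]
 [ 0.49273653 -0.00277596  0.0525    ]]
[256 186]
[257 198]
```

View pics/top1.png

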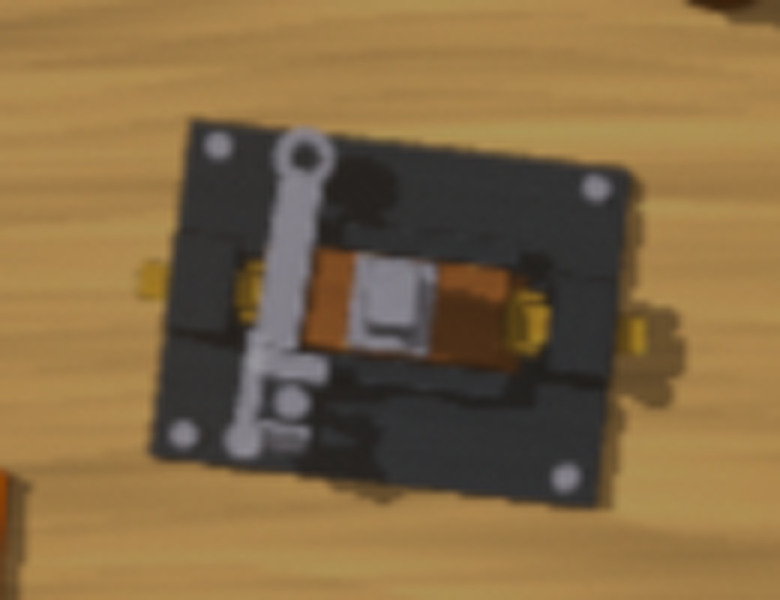

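```bash
python3 - <<'E'
from h import *
g=lambda a:np.array(a)/6+[191.6,147.6]
B=np.array([[65,85,12],[65,-85,12],[-65,-85,12],[-65,85,12],[50,38,48],[-40,32,52.5]])/1e3
t=g([(193,119),(632,172),(598,508),(153,458),(303,155),(292,403)])
f=lambda p:(proj("top",T(p,B))-t).ravel()
p=least_squares(f,[.52,0,0]).x;print(p,np.round(f(p).reshape(-1,2),1))
k=ray("top",g([243,440]),.078);h=T(p,[.05,.038,.048])[0];c,s=np.cos(p[2]),np.sin(p[2])
d=k-h;print("knob",k,"hinge",h,"d",np.hypot(*d[:2]),"local",c*d[0]+s*d[1],-s*d[0]+c*d[1])
kk=lambda a:T(p,np.r_[.05-.106*np.cos(a),.038+.106*np.sin(a),.078])[0]
for a in(0,.1,.4,.8,1.2):print(a,kk(a))
L=np.array([[0,0,.096]]);print((proj("top",T(p,L))-[191.6,147.6])*6,T(p,L))
print(proj("scene",[kk(0),kk(.1),T(p,L)[0]])*1.5625)
print(ray("top",np.array([365,185])/1.5625,.02),ray("top",np.array([490,215])/1.5625,.05))
E
```

```text
[ 0.52797001 -0.0385923  -0.13572386] [[-0.4 -0.2]
 [ 0.3 -0.6]
 [ 0.1  0.3]
 [-0.7  0. ]
 [ 0.5  0.4]
 [ 0.2  0. ]]
knob [0.47898881 0.01566206 0.078     ] hinge [ 0.58265188 -0.00770714  0.048     ] d 0.10626453987750147 local -0.10587178118557501 0.009127890444720671
0 [0.47762669 0.00663546 0.078     ]
0.1 [0.47958325 0.01704883 0.078     ]
0.4 [0.49150255 0.046402   0.078     ]
0.8 [0.51976888 0.0776259  0.078     ]
1.2 [0.55796305 0.09537759 0.078     ]
[[395.05215308 292.84893864]] [[ 0.52797001 -0.0385923   0.096     ]]
[[441.02194743 257.31522494]
 [447.52404417 259.74048826]
 [401.82464292 267.08283293]]
[0.71567986 0.01111816 0.02      ] [ 0.66004251 -0.16664971  0.05      ]
```

View pics/scene1.png

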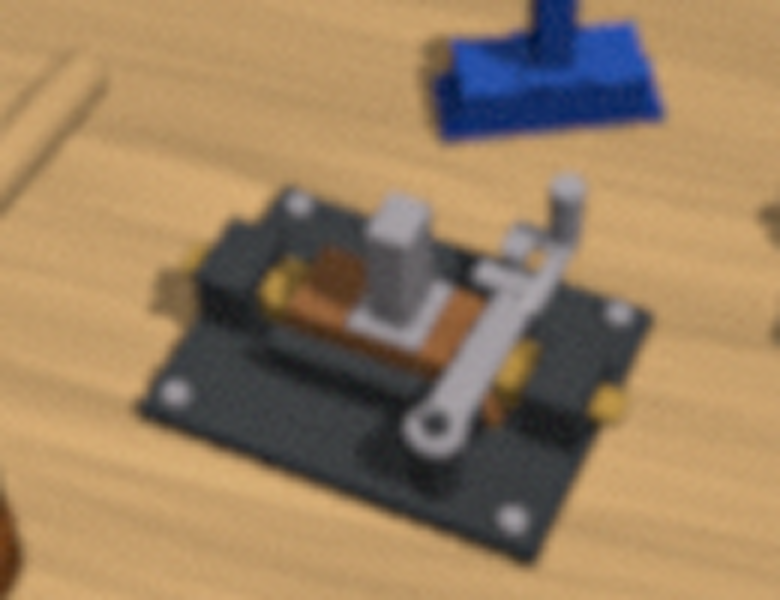

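Request:
{"method": "drive_tool", "body": {
  "motion": [
    [[-30.5, -33.8, 0], [0, 0, 0]],
    [[-30.5, -33.8, 0], [0, 0, 0]],
    [[-30.5, -33.8, 0], [0, 0, 0]],
    [[-30.5, -33.8, 0], [0, 0, 0]],
    [[-30.5, -33.8, 0], [0, 0, 0]]
  ],
  "gripper": 0
}}

```text
time_s: 0.7
position: [0.276, 0.3924, 0.2225]
tcp_rot: [[-0.959, 0.283, 0.0], [0.283, 0.959, -0.0], [-0.0, 0.0, -1.0]]
force: [0.8, 0.7, 0.5]
opening: 0.626
grasp_force: 0.0
```

Request:
{"method": "drive_tool", "body": {
  "motion": [
    [[-30.5, -33.8, 0], [0, 0, 0]],
    [[-30.5, -33.8, 0], [0, 0, 0]],
    [[-30.5, -33.8, 0], [0, 0, 0]],
    [[-30.5, -33.8, 0], [0, 0, 0]],
    [[-30.5, -33.8, 0], [0, 0, 0]]
  ]
}}

```text
time_s: 1.2
position: [0.3744, 0.187, 0.2227]
tcp_rot: [[-0.959, 0.284, 0.001], [0.284, 0.959, 0.0], [-0.0, 0.0, -1.0]]
force: [0.6, 1.1, 0.3]
opening: 0.172
grasp_force: 0.0
```

Request:
{"method": "drive_tool", "body": {
  "motion": [
    [[-30.5, -33.8, 0], [0, 0, 0]],
    [[-30.5, -33.8, 0], [0, 0, 0]],
    [[-30.5, -33.8, 0], [0, 0, 0]],
    [[-30.5, -33.8, 0], [0, 0, 0]],
    [[-30.5, -33.8, 0], [0, 0, 0]]
  ]
}}

```text
time_s: 1.7
position: [0.4726, -0.0186, 0.2226]
tcp_rot: [[-0.959, 0.284, 0.0], [0.284, 0.959, 0.0], [-0.0, 0.0, -1.0]]
force: [0.8, 0.3, 0.3]
opening: 0.001
grasp_force: 0.0
```

Request:
{"method": "drive_tool", "body": {
  "motion": [
    [[0, 0, 35], [0, 0, -0.066]],
    [[0, 0, 35], [0, 0, 0]],
    [[0, 0, 35], [0, 0, 0]],
    [[0, 0, 28], [0, 0, 0]],
    [[0, 0, 0], [0, 0, 0]]
  ]
}}

```text
time_s: 2.2
position: [0.4696, -0.0162, 0.0866]
tcp_rot: [[-0.975, 0.22, -0.008], [0.22, 0.975, 0.002], [0.008, 0.0, -1.0]]
force: [0.6, 0.5, -0.7]
opening: 0.006
grasp_force: 0.0
```

```bash
python3 - <<'E'
from h import *
s=read_state();print(s["position"],s["force"])
n="scene";im=capture(n)[120:240,170:330,::-1]
cv2.imwrite("pics/s2.png",cv2.resize(im,(800,600),interpolation=cv2.INTER_CUBIC))
E
```

```text
[ 0.46955611 -0.0162096   0.08662614] [ 0.57849603  0.47788458 -0.66746393]
```

View pics/s2.png

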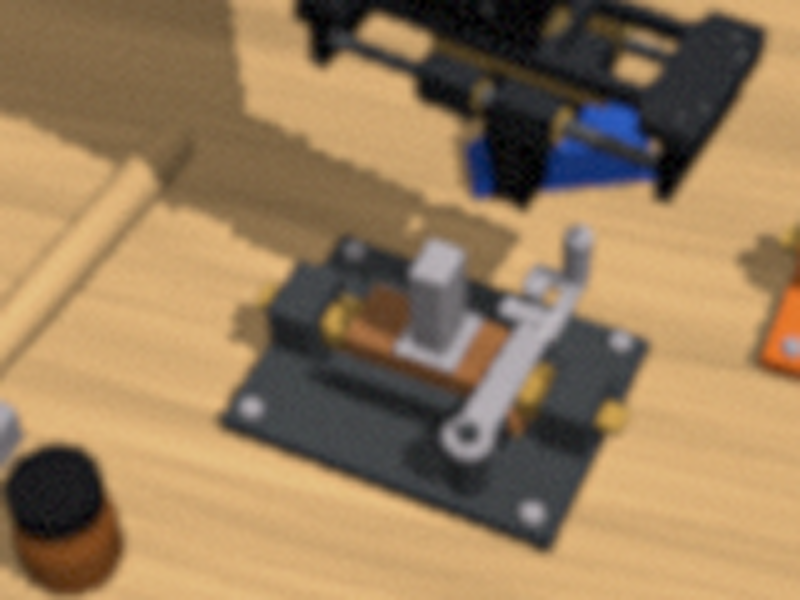

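Request:
{"method": "drive_tool", "body": {
  "motion": [
    [[-1, 0, 20], [0, 0, 0]],
    [[0, 0, 7], [0, 0, 0]],
    [[0, 0, 0], [0, 0, 0]]
  ]
}}

```text
time_s: 2.55
position: [0.4733, -0.0169, 0.0631]
tcp_rot: [[-0.976, 0.22, 0.0], [0.22, 0.976, -0.0], [-0.0, -0.0, -1.0]]
force: [0.1, 0.8, 0.6]
opening: 0.004
grasp_force: 0.0
```

```bash
python3 - <<'E'
from h import *
s=read_state();R=s["tcp_rot"];h=np.array([.58265,-.0077,0]);k=np.array([.479,.0157,0]);t=s["position"]
print(t,R.T@(k-t),R.T@(h-t),np.degrees(np.arctan2(R[1,1],R[0,1])),s["joint_positions"],s["force"])
E
```

```text
[ 0.47333394 -0.01692727  0.06306918] [0.00165956 0.033077   0.06306761] [-0.10459899  0.0330276   0.06309592] 77.30482454329014 [-1.56010537e+01  3.48089706e+01  1.11151517e+02 -2.13496488e-03
  3.40241675e+01 -9.29041092e+01] [0.1068936  0.7815559  0.64730573]
```

Request:
{"method": "drive_tool", "body": {
  "motion": [
    [[0, 6, 0], [0, 0, 0]],
    [[0, 6, 0], [0, 0, 0]],
    [[1.8, 12.7, 0], [0, 0, 0.12]],
    [[1.8, 12.7, 0], [0, 0, 0.12]],
    [[1.8, 12.7, 0], [0, 0, 0.12]]
  ]
}}

```text
time_s: 3.05
position: [0.484, 0.0329, 0.0635]
tcp_rot: [[-0.833, 0.553, 0.002], [0.553, 0.833, -0.001], [-0.002, 0.0, -1.0]]
force: [0.5, -1.7, 0.4]
opening: 0.008
grasp_force: 0.7
```

Request:
{"method": "drive_tool", "body": {
  "motion": [
    [[1.8, 12.7, 0], [0, 0, 0.12]],
    [[1.8, 12.7, 0], [0, 0, 0.12]],
    [[1.8, 12.7, 0], [0, 0, 0.12]],
    [[1.8, 12.7, 0], [0, 0, 0.12]],
    [[0, 0, 0], [0, 0, 0]]
  ]
}}

```text
time_s: 3.55
position: [0.5144, 0.0749, 0.0634]
tcp_rot: [[-0.489, 0.872, 0.003], [0.872, 0.489, -0.0], [-0.001, 0.002, -1.0]]
force: [-0.3, -0.5, 0.0]
opening: 0.006
grasp_force: 0.0
```

```bash
python3 - <<'E'
from h import *
s=read_state();R=s["tcp_rot"];h=np.array([.58265,-.0077,0]);t=s["position"]
print(t,R.T@(h-t),s["joint_positions"],s["force"])
a=capture("top")[110:260,180:340,::-1];b=capture("scene")[110:260,170:330,::-1]
cv2.imwrite("pics/s3.png",cv2.resize(np.hstack([a,b]),(800,375),interpolation=cv2.INTER_CUBIC))
E
```

```text
[0.51437133 0.07493055 0.06337064] [-0.10538374  0.01897993  0.06355827] [-4.04851143e+00  3.66635019e+01  1.04637075e+02  1.76831210e-02
  3.85422842e+01 -3.33480581e+01] [-0.34491048 -0.46455497  0.04846804]
```

View pics/s3.png

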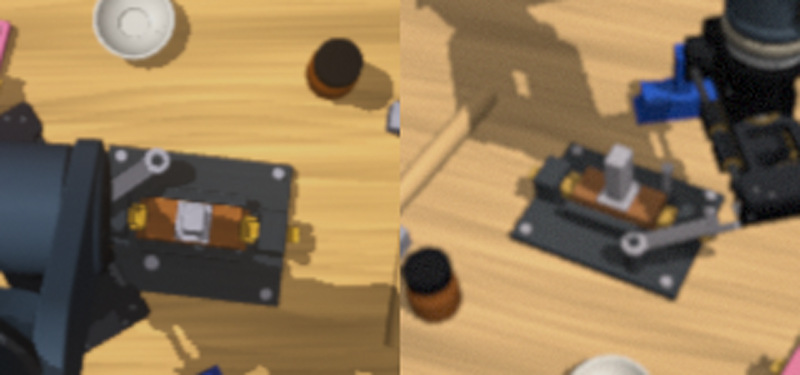

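Both views show the hasp swung about 0.9 rad, with the stake still seated (foot and post in line, top view around (193,220)). I'll swing it further.

Request:
{"method": "drive_tool", "body": {
  "motion": [
    [[1.8, 12.7, 0], [0, 0, 0.12]],
    [[1.8, 12.7, 0], [0, 0, 0.12]],
    [[1.8, 12.7, 0], [0, 0, 0.12]],
    [[0, 0, 0], [0, 0, 0]],
    [[0, 0, 0], [0, 0, 0]]
  ]
}}

```text
time_s: 4.15
position: [0.5455, 0.0927, 0.0626]
tcp_rot: [[-0.152, 0.988, -0.0], [0.988, 0.152, -0.0], [-0.0, -0.0, -1.0]]
force: [-0.2, -0.6, 0.1]
opening: 0.003
grasp_force: 0.0
```

Request:
{"method": "drive_tool", "body": {
  "motion": [
    [[0, -10, 0], [0, 0, 0]],
    [[0, -5, -30], [0, 0, 0]],
    [[0, 0, -45], [0, 0, 0]],
    [[0, 0, 0], [0, 0, 0]],
    [[0, 0, 0], [0, 0, 0]]
  ],
  "gripper": 0.5
}}

```text
time_s: 4.65
position: [0.5307, 0.0904, 0.1386]
tcp_rot: [[-0.149, 0.989, 0.002], [0.989, 0.149, -0.0], [-0.0, 0.002, -1.0]]
force: [-0.8, 0.8, -0.5]
opening: 0.377
grasp_force: 0.0
```

```bash
python3 - <<'E'
from h import *
s=read_state();R=s["tcp_rot"];t=s["position"]
y=np.arctan2(R[1,1],R[0,1]);print(t,R,y,"turn tool z:",-(np.pi/2-.1357-y),R.T@(np.array([.528,-.0386,.14])-t),s["joint_positions"])
E
```

```text
[0.53066703 0.0903821  0.13855363] [[-1.49281047e-01  9.88793355e-01  1.69410053e-03]
 [ 9.88794697e-01  1.49281618e-01 -2.15064744e-04]
 [-4.65552659e-04  1.64301253e-03 -9.99998542e-01]] 0.14984191409708372 turn tool z: -1.285254412697813 [-0.12713935 -0.02188942 -0.00142314] [-2.22913404e+00  3.03534339e+01  9.92440576e+01 -1.10955741e-02
  5.03050383e+01 -1.08073419e+01]
```

Request:
{"method": "drive_tool", "body": {
  "motion": [
    [[0, 0, 0], [0, 0, -0.14]],
    [[0, 0, 0], [0, 0, -0.14]],
    [[0, 0, 0], [0, 0, -0.14]],
    [[0, 0, 0], [0, 0, -0.14]],
    [[0, 0, 0], [0, 0, -0.14]]
  ]
}}

```text
time_s: 5.15
position: [0.5291, 0.0905, 0.1357]
tcp_rot: [[-0.755, 0.656, -0.005], [0.656, 0.755, 0.0], [0.003, -0.003, -1.0]]
force: [-0.5, -0.5, -0.3]
opening: 0.499
grasp_force: 0.0
```

Request:
{"method": "drive_tool", "body": {
  "motion": [
    [[0, 0, 0], [0, 0, -0.14]],
    [[0, 0, 0], [0, 0, -0.14]],
    [[0, 0, 0], [0, 0, -0.14]],
    [[0, 0, 0], [0, 0, -0.14]],
    [[0, 0, 0], [0, 0, -0.025]]
  ]
}}

```text
time_s: 5.65
position: [0.5293, 0.0906, 0.1359]
tcp_rot: [[-0.991, 0.135, -0.004], [0.135, 0.991, 0.0], [0.004, -0.0, -1.0]]
force: [-0.4, 0.7, 0.3]
opening: 0.502
grasp_force: 0.0
```

Request:
{"method": "drive_tool", "body": {
  "motion": [
    [[-15, -42, 0], [0, 0, 0]],
    [[0, -42, 0], [0, 0, 0]],
    [[0, -43, 0], [0, 0, 0]],
    [[0, 0, 0], [0, 0, 0]],
    [[0, 0, 0], [0, 0, 0]]
  ]
}}

```text
time_s: 6.15
position: [0.5276, -0.0377, 0.1367]
tcp_rot: [[-0.99, 0.14, -0.002], [0.14, 0.99, 0.001], [0.002, 0.001, -1.0]]
force: [-0.6, -0.4, -0.4]
opening: 0.502
grasp_force: 0.0
```

```bash
python3 - <<'E'
from h import *
s=read_state();R=s["tcp_rot"];t=s["position"]
y=np.arctan2(R[1,1],R[0,1]);print(t,"turn",-(np.pi/2-.1357-y),R.T@(np.array([.528,-.0386,.059])-t),s["joint_positions"])
a=capture("top")[110:260,180:340,::-1];b=capture("scene")[110:260,170:330,::-1]
cv2.imwrite("pics/s4.png",cv2.resize(np.hstack([a,b]),(800,375),interpolation=cv2.INTER_CUBIC))
E
```

```text
[ 0.5276454  -0.03773406  0.13666395] turn -0.005245476779986991 [-0.0006595  -0.00086622  0.07766196] [-1.62168234e+01  3.00253799e+01  1.00478859e+02  3.06369923e-02
  4.96382970e+01 -9.81611644e+01]
```

View pics/s4.png

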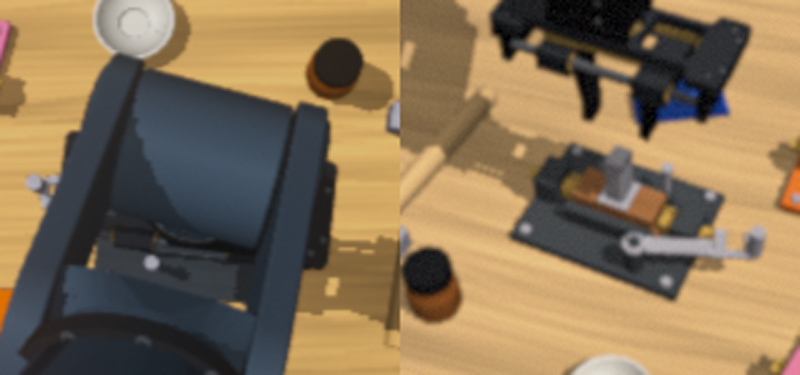

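The hasp now points out past the +y end, clear of the foot and post, and the gripper is centred over the post. I'll go down and grip.

Request:
{"method": "drive_tool", "body": {
  "motion": [
    [[-0.7, -0.9, 25], [0, 0, 0]],
    [[0, 0, 25], [0, 0, 0]],
    [[0, 0, 20], [0, 0, 0]],
    [[0, 0, 7], [0, 0, 0]],
    [[0, 0, 0], [0, 0, 0]]
  ]
}}

```text
time_s: 6.75
position: [0.5285, -0.0366, 0.0596]
tcp_rot: [[-0.991, 0.135, -0.003], [0.135, 0.991, 0.001], [0.003, 0.0, -1.0]]
force: [0.3, 0.2, 0.4]
opening: 0.496
grasp_force: 0.0
```

Request:
{"method": "drive_tool", "body": {
  "motion": [
    [[0, 0, 0], [0, 0, 0]],
    [[0, 0, 0], [0, 0, 0]],
    [[0, 0, 0], [0, 0, 0]],
    [[0, 0, 0], [0, 0, 0]],
    [[0, 0, 0], [0, 0, 0]]
  ],
  "gripper": 0
}}

```text
time_s: 7.25
position: [0.5297, -0.0382, 0.0612]
tcp_rot: [[-0.991, 0.137, 0.001], [0.137, 0.991, -0.0], [-0.001, -0.0, -1.0]]
force: [0.5, 1.0, 2.8]
opening: 0.204
grasp_force: 30.0
```

Request:
{"method": "drive_tool", "body": {
  "motion": [
    [[0, 0, 0], [0, 0, 0]],
    [[0, 0, 0], [0, 0, 0]],
    [[0, 0, 0], [0, 0, 0]]
  ]
}}

```text
time_s: 7.55
position: [0.5297, -0.0382, 0.0612]
tcp_rot: [[-0.991, 0.137, 0.001], [0.137, 0.991, -0.0], [-0.001, -0.0, -1.0]]
force: [0.3, 0.3, 6.0]
opening: 0.201
grasp_force: 30.0
```

Request:
{"method": "drive_tool", "body": {
  "motion": [
    [[0, -2, -2], [-0.04, 0, 0]],
    [[0, -2, -2], [-0.04, 0, 0]],
    [[0, -2, -2], [-0.04, 0, 0]],
    [[0, 0, 0], [0, 0, 0]],
    [[0, 0, 0], [0, 0, 0]]
  ]
}}

```text
time_s: 8.05
position: [0.5285, -0.0439, 0.0654]
tcp_rot: [[-0.991, 0.136, 0.016], [0.137, 0.983, 0.119], [0.0, 0.12, -0.993]]
force: [2.8, 4.9, -6.2]
opening: 0.21
grasp_force: 29.8
```

Request:
{"method": "drive_tool", "body": {
  "motion": [
    [[0, -2, -2], [-0.04, 0, 0]],
    [[0, -1, -1], [-0.02, 0, 0]],
    [[0, 0, 0], [0, 0, 0]],
    [[0, 0, 0], [0, 0, 0]]
  ]
}}

```text
time_s: 8.45
position: [0.528, -0.0479, 0.0687]
tcp_rot: [[-0.991, 0.134, 0.024], [0.136, 0.975, 0.176], [-0.0, 0.178, -0.984]]
force: [0.5, -0.5, -0.4]
opening: 0.207
grasp_force: 29.6
```

```bash
cat > st.py <<'E'
from h import *
s=read_state();R=s["tcp_rot"];t=s["position"];p=[.528,-.0386,-.1357]
for n,y in(("left",.05),("right",-.05)):
    q=t+R@np.array([0,y,.049]);print(n,q)
print("tilt",R[2,1],s["force"],s["moment"],s["grasp_force"])
b=capture("scene")[110:230,190:350,::-1]
import sys
cv2.imwrite(sys.argv[1],cv2.resize(b,(800,600),interpolation=cv2.INTER_CUBIC))
E
python3 st.py pics/s5.png
```

```text
left [0.53592069 0.00948042 0.02939416]
right [ 0.52249964 -0.08800143  0.01158508]
tilt 0.17809084041036805 [ 0.51671224 -0.54065033 -0.36282819] [-0.26123038 -0.03581831 -0.03657496] 29.58822140513803
```

View pics/s5.png

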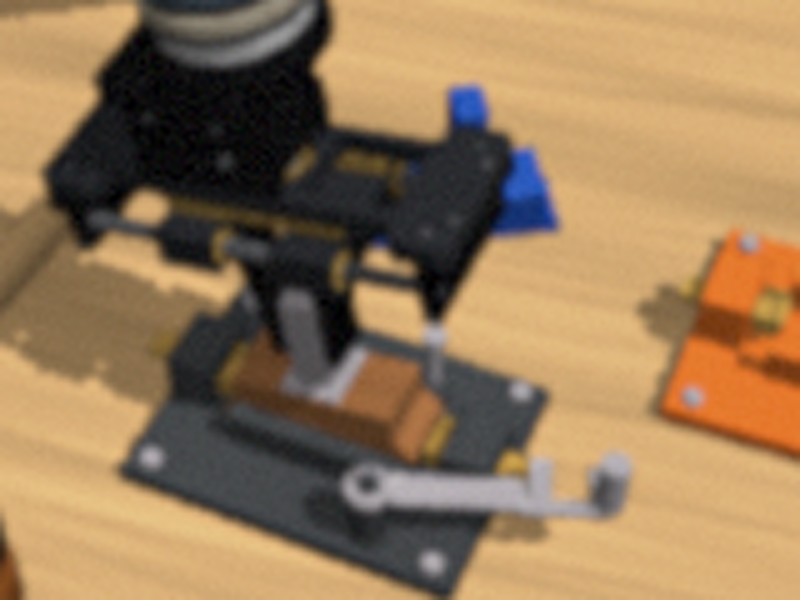

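The +y end is up (foot end at about (430,425), clear above its keeper), and the -y end is still down. Now I'll go back and rock the other way.

Request:
{"method": "drive_tool", "body": {
  "motion": [
    [[0, 1.9, 2], [0.04, 0, 0]],
    [[0, 1.9, 2], [0.04, 0, 0]],
    [[0, 1.9, 2], [0.04, 0, 0]],
    [[0, 1.9, 2], [0.04, 0, 0]],
    [[0, 0.9, 1], [0.02, 0, 0]]
  ]
}}

```text
time_s: 9.0
position: [0.5292, -0.0385, 0.0614]
tcp_rot: [[-0.991, 0.133, -0.0], [0.133, 0.991, -0.003], [-0.0, -0.003, -1.0]]
force: [-3.4, -5.0, 11.1]
opening: 0.204
grasp_force: 30.0
```

Request:
{"method": "drive_tool", "body": {
  "motion": [
    [[0, 0, 0], [0, 0, 0]],
    [[0, 0, 0], [0, 0, 0]]
  ]
}}

```text
time_s: 9.2
position: [0.5293, -0.0382, 0.0614]
tcp_rot: [[-0.991, 0.135, 0.0], [0.135, 0.991, -0.001], [-0.0, -0.001, -1.0]]
force: [-1.2, -0.4, 5.4]
opening: 0.209
grasp_force: 30.0
```

Request:
{"method": "drive_tool", "body": {
  "motion": [
    [[0, 2, -2], [0.04, 0, 0]],
    [[0, 2, -2], [0.04, 0, 0]],
    [[0, 2, -2], [0.04, 0, 0]],
    [[0, 0, 0], [0, 0, 0]],
    [[0, 0, 0], [0, 0, 0]]
  ]
}}

```text
time_s: 9.7
position: [0.53, -0.03, 0.0661]
tcp_rot: [[-0.99, 0.137, -0.016], [0.138, 0.984, -0.115], [0.0, -0.116, -0.993]]
force: [0.8, 6.9, -2.1]
opening: 0.206
grasp_force: 30.1
```

Request:
{"method": "drive_tool", "body": {
  "motion": [
    [[0, 2, -2], [0.04, 0, 0]],
    [[0, 1, -1], [0.02, 0, 0]],
    [[0, 0, 0], [0, 0, 0]],
    [[0, 0, 0], [0, 0, 0]]
  ]
}}

```text
time_s: 10.1
position: [0.5305, -0.027, 0.0689]
tcp_rot: [[-0.99, 0.136, -0.024], [0.138, 0.975, -0.174], [-0.0, -0.176, -0.984]]
force: [-0.1, 7.5, 0.6]
opening: 0.204
grasp_force: 30.0
```

```bash
python3 st.py pics/s6.png
```

```text
left [0.5360824  0.01318968 0.01189014]
right [ 0.5225227  -0.08431681  0.02945767]
tilt -0.17567531536360254 [-0.0571734   7.49465178  0.57589503] [ 1.59161709 -0.10474889  0.03768265] 29.965400900691748
```

View pics/s6.png

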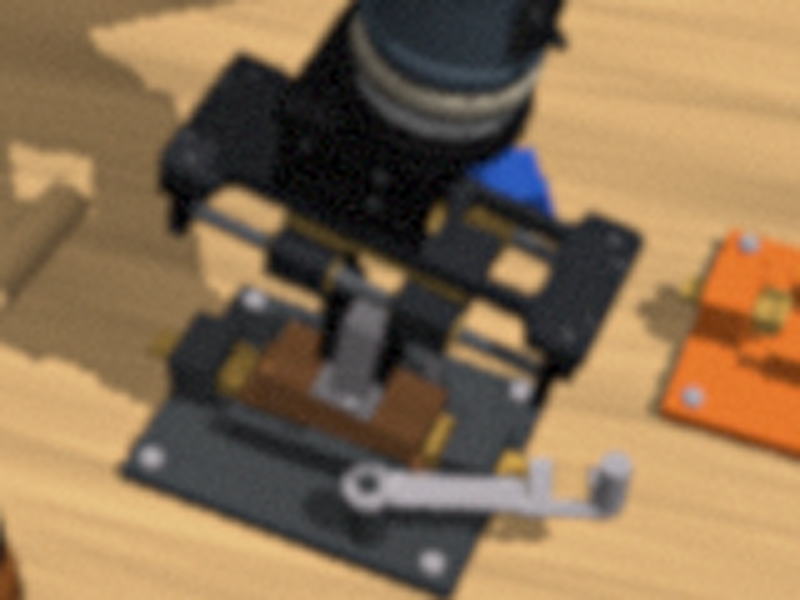

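Now the -y end is up (foot's left end at about (260,370), above its keeper) and the +y end is down. I'll level it and lift.

Request:
{"method": "drive_tool", "body": {
  "motion": [
    [[0, -1.9, 2], [-0.04, 0, 0]],
    [[0, -1.9, 2], [-0.04, 0, 0]],
    [[0, -1.9, 2], [-0.04, 0, 0]],
    [[0, -1.9, 1.5], [-0.04, 0, 0]],
    [[0, -0.9, 0], [-0.02, 0, 0]]
  ]
}}

```text
time_s: 10.65
position: [0.5285, -0.0388, 0.062]
tcp_rot: [[-0.991, 0.137, -0.001], [0.137, 0.991, 0.002], [0.002, 0.002, -1.0]]
force: [-0.6, 0.4, -3.2]
opening: 0.206
grasp_force: 29.9
```

Request:
{"method": "drive_tool", "body": {
  "motion": [
    [[0, 0, -3], [0, 0, 0]],
    [[0, 0, -3], [0, 0, 0]],
    [[0, 0, -3], [0, 0, 0]],
    [[0, 0, -3], [0, 0, 0]],
    [[0, 0, 0], [0, 0, 0]]
  ]
}}

```text
time_s: 11.15
position: [0.5284, -0.0375, 0.0742]
tcp_rot: [[-0.991, 0.136, -0.003], [0.136, 0.991, 0.0], [0.003, 0.0, -1.0]]
force: [-0.9, 0.1, -5.3]
opening: 0.204
grasp_force: 30.0
```

Request:
{"method": "drive_tool", "body": {
  "motion": [
    [[0, 0, -6], [0, 0, 0]],
    [[0, 0, -10], [0, 0, 0]],
    [[0, 0, -13], [0, 0, 0]],
    [[0, 0, -13], [0, 0, 0]],
    [[0, 0, -10], [0, 0, 0]]
  ]
}}

```text
time_s: 11.65
position: [0.5302, -0.0382, 0.1292]
tcp_rot: [[-0.991, 0.136, 0.003], [0.136, 0.991, -0.001], [-0.003, -0.001, -1.0]]
force: [0.3, 0.5, -2.5]
opening: 0.205
grasp_force: 30.0
```

Request:
{"method": "drive_tool", "body": {
  "motion": [
    [[0, 0, 0], [0, 0, 0]],
    [[0, 0, 0], [0, 0, 0]],
    [[0, 0, 0], [0, 0, 0]],
    [[0, 0, 0], [0, 0, 0]],
    [[0, 0, 0], [0, 0, 0]]
  ]
}}

```text
time_s: 12.15
position: [0.529, -0.0379, 0.1261]
tcp_rot: [[-0.991, 0.136, -0.001], [0.136, 0.991, 0.0], [0.001, 0.0, -1.0]]
force: [0.2, -0.7, -3.4]
opening: 0.207
grasp_force: 30.0
```

```bash
python3 st.py pics/s7.png
```

```text
left [0.53572425 0.01161689 0.0771391 ]
right [ 0.52208497 -0.08744859  0.07712253]
tilt 0.00016568550684829976 [ 0.21015204 -0.66642736 -3.373085  ] [0.06186108 0.03193632 0.01460769] 29.993969458155334
```

View pics/s7.png

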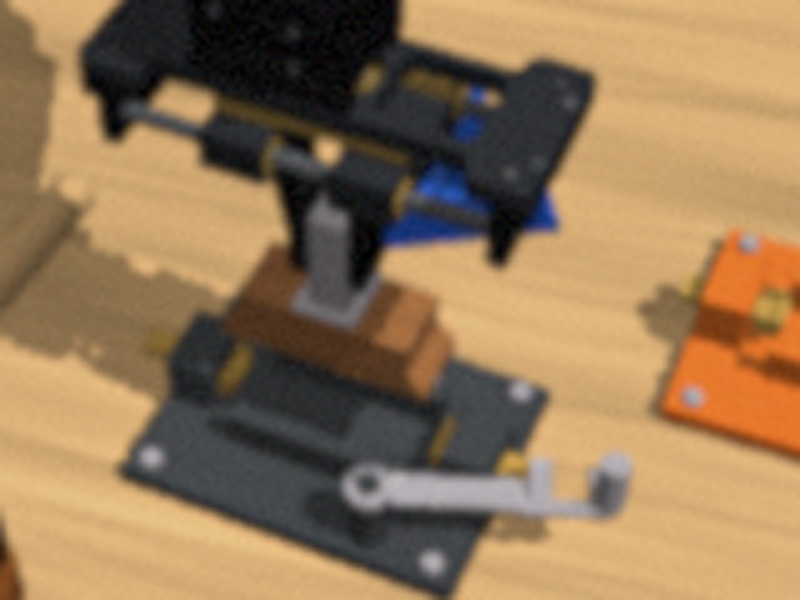

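The stake is held upright and clear above the seat, with its underside at z ≈ 77 mm and the hasp open.

```bash
python3 -c "
from rig import *
print(hand_in())"
```

```text
the job is handed in; nothing more can be done
None
```

I handed the job in (no verdict came back): the hasp is swung off to about 1.25 rad, the stake was rocked free at both ends, and the gripper holds it upright over its seat with its underside about 25 mm above the catch stud; the arm never came near the hammer, dish or jar.

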